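# Turn the salt pot mouth-up and hold it at the dispenser

### The arm

A 7-joint arm with a two-finger parallel gripper is mounted at the origin on the work surface. World frame = base frame: x ahead of the robot, y to its left, z up, the work surface at z = 0. Lengths are in m, angles in rad, forces in N, time in s.
With the tool pointing down it reaches from about 0.4 to 0.85 m from the base axis. Payload 10.4 kg.
Tool frame: the origin (TCP) lies at the very end of the fingers, on their centre line; the grasp point (between the pads) lies 19 mm behind it; z points along the fingers, y is the line along which they close (so a half turn about z gives the same grasp; the last joint's range is limited). The gripper opens to 85 mm and grips with 20 to 120 N. Pads are 22 mm wide; open, the fingers measure 114 mm over their backs; the gripper's body (76 mm by 85 mm) begins 54 mm behind the grasp point. The pads swing forward as they close: fully open they stand 13 mm farther back than shut.
Start: joints at [1.189, 0.332, -0.065, 1.46, 0.022, 1.35, -0.088], TCP at [0.219, -0.585, 0.231] pointing down, gripper open.
Joint ranges: [-2.6, 2.6], [-0.5, 2.12], [-1.47, 1.34], [0.16, 2.42], [-1.27, 4.41], [0.06, 2.06], [-2.6, 2.6]. Speed limits (rad/s): [2.22, 2.22, 2.79, 2.79, 3.14, 3.14, 3.14].

### API

Orientations are given as a rotation vector (axis times angle).
In Python, from cell import monitor, imaging, workorder, search_frame, regions_of gives the robot as it stands.
- The arm moves only by the tool jog_arm, never from a script. Its argument "moves" is text: rows parted by semicolons, each of 7 numbers parted by spaces: the turn, a rotation vector about the tool's x, y, z in degrees, then the shift along the tool's x, y, z in cm, then the closure, from 0 (fully open) to 1 (shut). In form: ax ay az dx dy dz fingers; .... A call has 1 to 12 rows; each row is the pose to reach, as a shift and turn from the pose commanded when the call began, along the tool's axes at that moment; what a row does not reach only later rows make up. A row lasts 1/8 s, in which the tool goes at most 62.5 mm and 10.7 degrees, less where a joint would pass 70% of its speed; a pose out of reach is approached as far as the arm can. A call with a gripper value outside its range is refused whole. The fingers move at their own pace and stop on an object; "squeeze" is the grip in N (left out, the last holds). Time passes only in rows, so rows that repeat a pose let the fingers close. It gives the time, the measured TCP pose, the force, the opening and the grip force at its end, in the units of the state.
- monitor.state(): the state, without advancing time (a new reading comes with each control period).
- imaging.snapshot(name): name is "side" or "top"; returns a dict with "color" (420x560x3 uint8, red, green, blue), "fx", "fy", "cx", "cy" (pixels), "R" (3x3) and "t" (3): a world point X has camera coordinates R X + t. Camera axes: x right, y down, z forward; pixel columns grow to the right and rows downward; lengths in m; the calibration is good to about 2 mm. A picture is of the moment at which its call begins. There is no depth.
- workorder.hand_in(): hands the job in; it is judged then, once.
Trained networks look in a picture, given as the dict that the camera call returned (one of the last four; its "shot" number tells which), for a name from the list of things; names that differ only in an ending like _2 or _b are one class to them, and where a whole thing is asked for, a point or a joint stands for the part that bears it (a point fixed in the world has none). Each returns a list of dicts, best first, with "confidence" (0 to 1); they miss things now and then, are a little off and sometimes report something else, mostly with a low value. They report only what shows in the picture. A call takes as long as a camera call. They do not tell look-alikes from the thing itself.
- search_frame(thing, picture): "bbox" ([left, top, right, bottom] in pixels, round what is visible of it).
- regions_of(thing, picture): "pixels" (420x560 bool, what is visible of it) and "bbox" ([left, top, right, bottom] in pixels, round what is visible of it).
The state is a dict: "time": time; "joints": joint angles; "qd": joint speeds; "effort": joint torques, N m; "ee_pos": TCP position; "tcp_rot": TCP orientation; "force": force on the tool from outside, world axes, zero at the start; "ft_torque": the same for the moment, N m; "width": finger opening in m; "grasp_force": force on a finger pad.
Only numpy, scipy, OpenCV 4.12 (cv2) and the standard library are available. Lean on these libraries where they do the work, as an engineer would, in place of code of your own. Each camera call takes 0.05 s, during which the arm holds its last target. There are 200 camera calls.

### The job

The small square ceramic salt pot lies on its side on the crate: find which end has the hole, pick it up and turn it so that the hole faces straight up. Then, holding it upright under the dispenser's spout and well clear of the crate, gently push the dispenser's hanging lever back by at least two thirds of its travel with the side of the pot, and finish while still holding it there. Keep the gripper off the dispenser, and leave the bowl, the jug and the pot lid where they are.

Things in the scene. Friction and masses are not known exactly. Their poses are not given: they have to be found in the camera images.
- pot: white ceramic salt pot, a square block 46 x 46 mm and 60 mm long, about 0.2 kg, starting on its side. Origin at its centre. Its own x axis runs along its length and points out of the open end: the mouth is a round blind hole 32 mm wide and 45 mm deep in the +x end; the -x end is plain. Lying, its centre is 23 mm above the crate's top; it can be gripped across either pair of flat sides (46 mm). The mouth may face any way at the start
- pot_mouth (a point): centre of the pot's mouth, 30 mm from the pot's centre along its x axis
- crate: narrow wooden crate on its side, fixed, 340 mm (x) by 860 mm (y); origin at the centre of its underside on the table; its flat top is 90 mm above that
- dispenser: white plastic dispenser fixed on the crate towards its right-hand end, its front turned to the left; origin at the centre of its foot on the crate's top, z up, its front faces its own -x. Foot 100 x 110 mm and column 80 x 85 mm, x from -40 or -30 to 60 or 50 mm, 250 mm tall; a head 60 mm wide juts out to x = -94 mm, at 180 to 220 mm height
- spout (a point): outlet, at the lower end of the 16 mm wide nozzle under the head, 84 mm in front of the dispenser's origin and 165 mm above its foot; axes as the dispenser's
- bumper (a point): foremost point of the rounded bumper (44 mm wide level bar of 9 mm radius) near the lower end of the hanging lever, at rest 85 mm above the crate's top and 83 mm in front of the dispenser's origin. It turns with the lever, and moves back (dispenser's +x) about 30 mm over the full stroke
- lever (a joint): angle of the lever, rad: 0 hanging free, 0.34 pushed back to its hard stop. Hinge 90 mm above the bumper; a spring returns it, about 4 N at the bumper when fully back. With the pot upright, its middle at the bumper's height and pushed in along the dispenser's +x, its mouth comes under the spout by itself (closest at about 0.26 rad) when it is centred sideways on the bumper
- bowl: stainless steel bowl, 140 mm wide, 55 mm tall, loose, to be left alone; origin at the centre of its underside
- jug: blue plastic jug, 94 mm wide, 150 mm tall, with a handle on its own +x side reaching 84 mm out, loose, to be left alone; origin at the centre of its underside
- lid: aluminium pot lid lying flat, 140 mm wide, 34 mm tall with its knob, loose, to be left alone; origin at the centre of its underside
There are look-alikes about, which are no part of the job. Of the things that look like the pot, the smallest one is meant.

How it is judged:
On the way:
1. the pot is in the gripper, off the crate and turned mouth-up, with the lever still hanging free (angle between pot's own x axis and vertical below 0.3 rad and height (world z) of pot above 0.135 m and contact force between the fingers and pot above 1 N and value of joint lever below 0.06 rad), for 0.2 s.
At the end, for the whole second after the job is handed in: The gripper still holds the pot at rest, mouth up within 12 degrees, the mouth within 18 mm sideways of the spout and 10 to 88 mm below it; the pot is off the crate and itself holds the lever back at 0.2 rad or more (stop at 0.34); the gripper does not touch the dispenser (angle between pot's own x axis and vertical below 0.21 rad and value of joint lever above 0.2 rad and contact force between pot and dispenser above 0.5 N and contact force between the fingers and pot above 1 N and contact force between each of the arm, the fingers and dispenser below 0.5 N and contact force between pot and crate below 0.1 N and horizontal distance between pot_mouth and spout below 0.018 m and z of pot_mouth in the frame of spout between -0.088 and -0.01 m and linear speed of pot below 0.03 m/s); the arm keeps its last pose, push and grip.
It fails at once if the bowl pushed out of its place (over 25 mm) (distance of bowl from where it was at the start of the episode above 0.025 m).
It fails at once if the jug pushed out of its place (over 25 mm) (distance of jug from where it was at the start of the episode above 0.025 m).
It fails at once if the pot lid pushed out of its place (over 25 mm) (distance of lid from where it was at the start of the episode above 0.025 m).
It fails at once if the dispenser shoved with the pot harder than 30 N (contact force between pot and dispenser above 30 N).
It also fails if it takes over 61 s, if anything falls off the work surface, if the arm or the gripper's body presses on something with over 40 N, if the wrist force passes 120 N, or if a joint passes its speed limit or range.

## Working session

There is one attempt and no reset: what is moved stays moved. The work goes in short steps, Python scripts to look and compute and a tool call to move; the robot and the scene stay as the last step left them, time stands still between calls to the robot, and variables do not carry over. Pictures are saved under pics/ and viewed, at most 10 in all, crops included, and the job is handed in when it is done.

Besides the shell and the picture viewer there is one more tool, called after "Emit:" by a JSON object that holds its "fn" and its "kwargs". jog_arm: Moves the arm, as the interface text tells. Its arguments: {"type":"object","properties":{"moves":{"type":"string"},"squeeze":{"type":"number"}},"required":["moves"]}

```bash
ls; mkdir -p pics
python3 - <<'E'
from cell import monitor, imaging, search_frame
import cv2,numpy as np
for n in("side","top"):
    p=imaging.snapshot(n); cv2.imwrite(f"pics/{n}0.png",p["color"][:,:,::-1])
    print(n,p["fx"],p["fy"],p["cx"],p["cy"],np.round(p["R"],4).tolist(),np.round(p["t"],4).tolist())
    for th in("pot","dispenser","lever","crate","bowl","jug","lid"):
        for d in search_frame(th,p): 
            if d["confidence"]>.2: print(th,np.round(d["bbox"]).tolist(),round(d["confidence"],2))
s=monitor.state();print(s["time"],s["ee_pos"],s["tcp_rot"],s["width"])
E
```

```text
pics
side 407.57148240636974 407.57148240636974 280.88661583411715 211.07482074286744 [[0.9664, -0.2564, 0.0201], [-0.1544, -0.6409, -0.7519], [0.2057, 0.7235, -0.6589]] [-0.5286, 0.2031, 0.9299]
pot [361.0, 199.0, 403.0, 238.0] 0.72
pot [140.0, 194.0, 184.0, 232.0] 0.72
pot [245.0, 201.0, 278.0, 233.0] 0.71
dispenser [289.0, 192.0, 369.0, 338.0] 0.66
crate [190.0, 133.0, 454.0, 420.0] 0.96
bowl [236.0, 128.0, 285.0, 162.0] 0.8
jug [318.0, 310.0, 381.0, 409.0] 0.8
lid [280.0, 176.0, 329.0, 207.0] 0.72
top 486.8574551948291 486.8574551948291 272.0165429383098 211.40772452443827 [[-0.025, -0.9997, 0.0015], [-0.9737, 0.024, -0.2265], [0.2264, -0.0072, -0.974]] [-0.0027, 0.5773, 1.2495]
pot [236.0, 110.0, 258.0, 146.0] 0.84
pot [168.0, 309.0, 208.0, 352.0] 0.71
dispenser [324.0, 166.0, 399.0, 233.0] 0.7
dispenser [235.0, 217.0, 262.0, 247.0] 0.34
crate [105.0, 147.0, 444.0, 294.0] 0.85
bowl [109.0, 188.0, 160.0, 243.0] 0.58
jug [391.0, 185.0, 454.0, 228.0] 0.79
jug [109.0, 190.0, 162.0, 241.0] 0.23
lid [186.0, 160.0, 239.0, 212.0] 0.91
lid [327.0, 206.0, 334.0, 215.0] 0.23
0.8 [ 0.21948199 -0.58523081  0.23137473] [3.09101462e+00 5.60540980e-01 9.46452176e-05] 0.08546509115066199
```

View pics/side0.png

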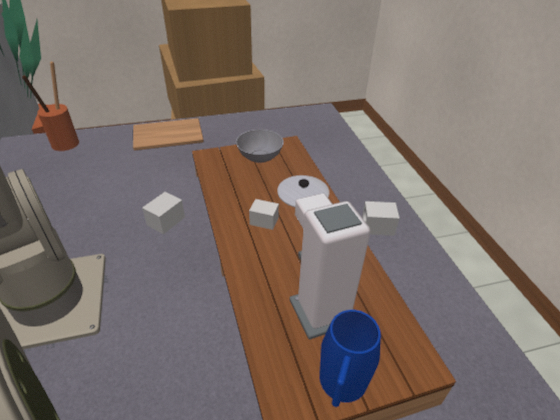

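View pics/top0.png

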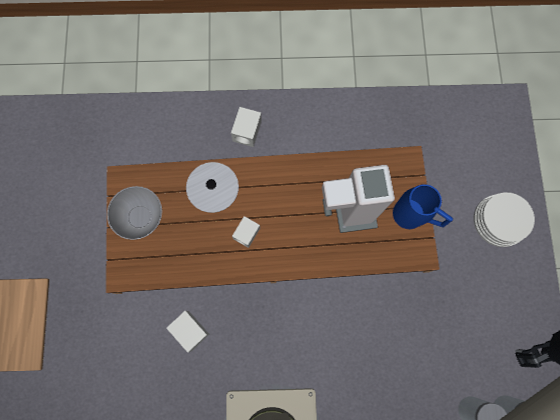

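The pot on the crate is the small block at top (246,231) and side (263,214). The larger look-alikes are on the table. Next I'll enlarge it and locate the dispenser.

```bash
cat > h.py <<'E'
import numpy as np,cv2
def proj(p,X):
    c=np.atleast_2d(X)@np.array(p["R"]).T+p["t"]; return np.c_[p["fx"]*c[:,0]/c[:,2]+p["cx"],p["fy"]*c[:,1]/c[:,2]+p["cy"]]
def unproj(p,uv,z):
    R=np.array(p["R"]);C=-R.T@p["t"]; uv=np.atleast_2d(uv).astype(float)
    d=np.c_[(uv[:,0]-p["cx"])/p["fx"],(uv[:,1]-p["cy"])/p["fy"],np.ones(len(uv))]@R
    return C+d*((z-C[2])/d[:,2])[:,None]
E
python3 - <<'E'
from cell import imaging, regions_of
from h import *
ims=[];P={}
for n,b in(("side",(235,190,295,240)),("top",(220,210,270,250))):
    p=imaging.snapshot(n);P[n]=p
    c=p["color"][b[1]:b[3],b[0]:b[2],::-1]; ims.append(cv2.resize(c,(400,int(400*c.shape[0]/c.shape[1])),interpolation=cv2.INTER_CUBIC))
    for th in("pot","dispenser","bumper","crate"):
        for d in regions_of(th,p):
            if d["confidence"]>.3:
                m=d["pixels"].astype(np.uint8); cs,_=cv2.findContours(m,0,2); c=max(cs,key=cv2.contourArea)
                a=cv2.approxPolyDP(c,3 if th=="crate" else 1.5,True)[:,0]; print(n,th,round(d["confidence"],2),m.sum(),a.tolist() if len(a)<16 else cv2.minAreaRect(c))
h=max(i.shape[0] for i in ims)
cv2.imwrite("pics/z0.png",np.hstack([cv2.copyMakeBorder(i,0,h-i.shape[0],0,0,0) for i in ims]))
E
```

```text
side pot 0.84 1217 [[167, 193], [157, 196], [142, 208], [146, 224], [162, 234], [176, 225], [184, 216], [181, 201]]
side pot 0.8 1075 [[365, 202], [362, 208], [362, 218], [370, 231], [383, 235], [394, 235], [399, 219], [395, 204], [391, 202]]
side pot 0.59 665 [[254, 201], [250, 211], [250, 223], [256, 226], [271, 228], [277, 219], [277, 206], [258, 200]]
side dispenser 0.62 7678 ((329.4350891113281, 267.2333984375), (75.52703857421875, 145.48281860351562), 3.012787342071533)
side crate 0.87 30253 ((324.1887512207031, 277.4140319824219), (312.64300537109375, 196.7098388671875), 74.6784896850586)
top pot 0.87 949 [[186, 311], [168, 328], [179, 343], [187, 351], [191, 351], [208, 335], [208, 332], [190, 312]]
top pot 0.68 872 [[240, 107], [232, 129], [232, 137], [234, 141], [252, 146], [261, 123], [261, 113]]
top dispenser 0.92 3462 [[387, 165], [356, 168], [347, 179], [324, 182], [322, 188], [325, 214], [331, 215], [333, 209], [337, 210], [341, 232], [375, 228], [377, 226], [376, 218], [394, 199]]
top bumper 0.42 47 [[325, 209], [326, 215], [332, 214], [330, 210]]
top crate 0.6 31752 ((268.5321350097656, 218.8046112060547), (128.97328186035156, 334.2693786621094), 86.09950256347656)
```

View pics/z0.png

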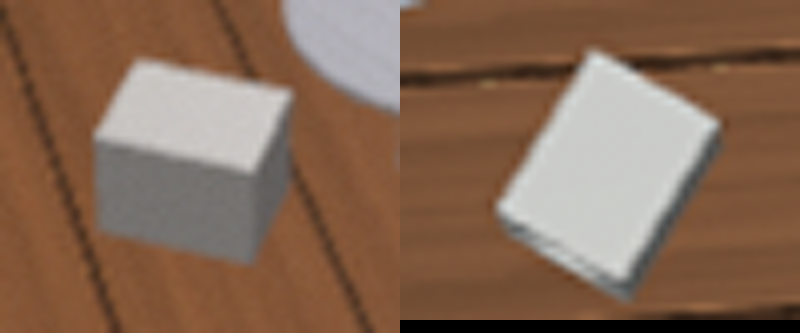

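```bash
cat > fit.py <<'E'
from cell import imaging, regions_of
from h import *
from scipy.optimize import minimize
def box(x0,x1,y0,y1,z0,z1): return np.array([[x,y,z] for x in(x0,x1) for y in(y0,y1) for z in(z0,z1)],float)
def pose(B,q,z): 
    c,s=np.cos(q[2]),np.sin(q[2]); return B@np.array([[c,-s,0],[s,c,0],[0,0,1]]).T+[q[0],q[1],z]
def sil(p,Bs,q,z):
    m=np.zeros((1680,2240),np.uint8)
    for B in Bs:
        uv=((proj(p,pose(B,q,z))+.5)*4).astype(np.float32); cv2.fillConvexPoly(m,cv2.convexHull(uv).astype(np.int32),1)
    return cv2.resize(m.astype(np.float32),(560,420),interpolation=cv2.INTER_AREA)
def fit(obs,Bs,q0,z):
    f=lambda v:sum(1-np.minimum(s:=sil(p,Bs,np.array(v)*[.01,.01,.05],z),m).sum()/np.maximum(s,m).sum() for p,m in obs)
    best=None
    for dy in(-.25,0,.25):
        v0=np.array(q0)/[.01,.01,.05]; v0[2]+=dy/.05
        r=minimize(f,v0,method="Nelder-Mead",options=dict(initial_simplex=v0+np.vstack([np.zeros(3),np.eye(3)*1.5]),xatol=.01,fatol=1e-4))
        if best is None or r.fun<best.fun: best=r
    return best.x*[.01,.01,.05],best.fun
POT=[box(-.03,.03,-.023,.023,0,.046)]
DISP=[box(-.04,.06,-.055,.055,0,.01),box(-.03,.05,-.0425,.0425,0,.25),box(-.094,0,-.03,.03,.18,.22),box(-.083,-.065,-.022,.022,.076,.094)]
E
python3 - <<'E'
from fit import *
P={n:imaging.snapshot(n) for n in("side","top")}
def mask(p,th,pt):
    for d in regions_of(th,p):
        if d["pixels"][pt[1]-3:pt[1]+4,pt[0]-3:pt[0]+4].mean()>.5: return d["pixels"].astype(np.float32)
for n in P: print(n,"cam",-np.array(P[n]["R"]).T@P[n]["t"])
# pot: top mask by brightness (network misses it)
t=P["top"]; 
hsv=cv2.cvtColor(t["color"],cv2.COLOR_RGB2HSV); m=np.zeros((420,560),np.uint8); m[212:252,228:266]=hsv[212:252,228:266,1]<70
mt=m.astype(np.float32); ms=mask(P["side"],"pot",(263,214)); print("pot px",mt.sum(),None if ms is None else ms.sum())
cor=unproj(t,[[243.75,216.25],[260,225.3],[248.75,244.4],[232.2,235.6]],.136);print(cor.round(4))
c=cor.mean(0); e=cor[3]-cor[0]+cor[2]-cor[1]; q0=[c[0],c[1],np.arctan2(e[1],e[0])]; print("pot0",q0)
for obs in ([(t,mt)],[(t,mt),(P["side"],ms)] if ms is not None else []):
    if obs: print("pot",fit(obs,POT,q0,.09))
D=[(P["top"],mask(P["top"],"dispenser",(360,200))),(P["side"],mask(P["side"],"dispenser",(330,270)))]
D=[d for d in D if d[1] is not None]
q0=[*unproj(t,[[375,185]],.34)[0,:2],-1.5]
for o in [D]+[[d] for d in D]: print("disp",fit(o,DISP,q0,.09))
ims=[]
for n,b in(("side",(235,190,295,240)),("top",(225,210,270,250))):
    c=P[n]["color"][b[1]:b[3],b[0]:b[2],::-1].astype(np.float32); c=np.clip((c-60)*1.4,0,255).astype(np.uint8)
    ims.append(cv2.resize(c,(400,int(400*c.shape[0]/c.shape[1])),interpolation=cv2.INTER_NEAREST))
h=max(i.shape[0] for i in ims)
cv2.imwrite("pics/z1.png",np.hstack([cv2.copyMakeBorder(i,0,h-i.shape[0],0,0,0) for i in ims]))
E
```

```text
side cam [ 0.3509269  -0.67819824  0.77613377]
top cam [ 0.27913689 -0.0076332   1.34776985]
pot px 520.0 705.0
[[0.55   0.0558 0.136 ]
 [0.5254 0.0149 0.136 ]
 [0.4771 0.0441 0.136 ]
 [0.5006 0.0856 0.136 ]]
pot0 [np.float64(0.5132749249088787), np.float64(0.05008166027287466), np.float64(2.5981158585998765)]
pot (array([0.51421537, 0.05211463, 2.58490942]), np.float64(0.04004722833633423))
pot (array([0.51385148, 0.05139087, 2.58787182]), np.float64(0.13629722595214844))
disp (array([ 0.56723678, -0.22667214, -1.42835479]), np.float64(0.07113581895828247))
disp (array([ 0.56723678, -0.22667214, -1.42835479]), np.float64(0.07113581895828247))
```

View pics/z1.png

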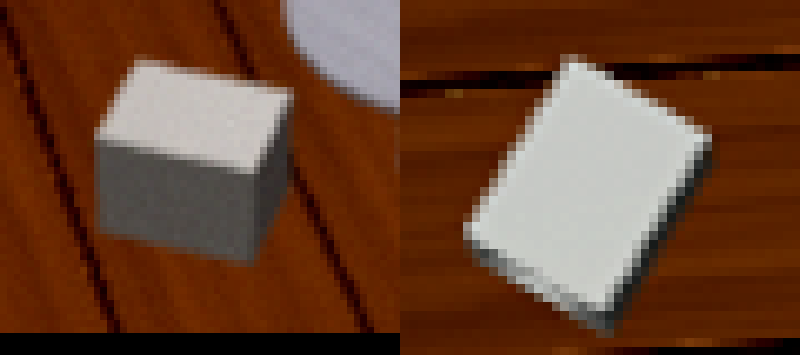

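The near (robot-side) end shows uneven shading and the far end looks plain. I'll check this in numbers by rectifying both end faces. I'll also save a dispenser overlay.

Run:
```python
from fit import *
q=[.5139,.0515,2.588]; acc={}
for n in("top","side"):
    for _ in range(6):
        p=imaging.snapshot(n); g=cv2.cvtColor(p["color"],cv2.COLOR_RGB2GRAY).astype(np.float32)
        for name,X in(("+m end",[[.03,y,z] for y,z in((-.023,.046),(.023,.046),(.023,0),(-.023,0))]),("-m end",[[-.03,y,z] for y,z in((.023,.046),(-.023,.046),(-.023,0),(.023,0))])):
            uv=proj(p,pose(np.array(X),q,.09)).astype(np.float32)
            H=cv2.getPerspectiveTransform(np.float32([[0,0],[8,0],[8,8],[0,8]]),uv)
            gx,gy=np.meshgrid(np.arange(.5,8),np.arange(.5,8)); w=cv2.perspectiveTransform(np.float32(np.dstack([gx,gy])).reshape(-1,1,2),H).reshape(8,8,2)
            acc.setdefault((n,name),[]).append((cv2.remap(g,w[...,0],w[...,1],1),uv))
for k,v in acc.items():
    if k in(("top","+m end"),("side","-m end"),("side","+m end")): print(k,v[0][1].round(1).tolist());print(np.mean([a for a,_ in v],0).round().astype(int))
    
P={n:imaging.snapshot(n) for n in("side","top")}; ims=[]
t=P["top"]; print(t["color"][234:252,230:254].mean(2).astype(int))
```

```text
('top', '+m end') [[231.6999969482422, 235.6999969482422], [247.3000030517578, 244.8000030517578], [248.1999969482422, 247.60000610351562], [233.10000610351562, 238.8000030517578]]
[[159 154 169 171 189 180 168 146]
 [144 127 159 172 189 177 156 124]
 [134 130 162 180 188 171 138 108]
 [123 133 163 189 183 163 130 109]
 [106 131 159 179 178 162 126 110]
 [108 129 158 172 175 161 122 110]
 [112 130 162 165 161 143 115 107]
 [114 124 146 145 136 123 109 104]]
('side', '+m end') [[254.6999969482422, 198.10000610351562], [248.3000030517578, 209.6999969482422], [248.89999389648438, 223.8000030517578], [255.10000610351562, 212.10000610351562]]
[[146 150 156 158 151 147 145 133]
 [187 189 189 189 186 184 158 107]
 [197 196 196 197 197 158 112 105]
 [197 197 197 194 156 114 113 106]
 [197 197 195 153 114 114 113 108]
 [197 196 147 114 114 115 114 106]
 [193 139 115 114 115 114 113 105]
 [136 115 114 115 114 115 113 106]]
('side', '-m end') [[272.20001220703125, 214.89999389648438], [278.0, 203.0], [277.70001220703125, 217.0], [272.1000061035156, 229.0]]
[[149 158 160 161 165 154 151 153]
 [1
[... 1361 characters left out ...]
81  80  80  81  82  80  82  81  80  80  78  75  91 120 123 113 101
   86  83  85  84  84  86]
 [ 80  80  80  81  81  81  81  82  82  82  83  83  84  82  85  99 112 110
   94  86  86  87  87  86]
 [ 82  83  83  83  83  84  84  84  86  85  86  85  85  85  84  83  87 102
   99  85  86  85  87  86]
 [ 83  84  84  84  85  85  84  86  86  86  86  87  87  87  88  88  87  88
   87  88  89  89  90  90]
 [ 87  87  87  88  87  88  88  89  89  90  90  90  96 101  99  92  85  82
   76  69  64  61  59  50]
 [ 91  84  82  79  73  68  63  59  51  41  40  43  47  46  46  46  46  45
   44  48  47  45  46  41]
 [ 48  47  47  47  49  49  48  48  42  42  48  42  40  49  54  58  69  75
   72  92  99  89  92  93]]
```

```bash
cat >> h.py <<'E'
from scipy.spatial.transform import Rotation as Rn
POTC=np.array([.5139,.0515,.113]); YAW=2.588
m=np.array([np.cos(YAW),np.sin(YAW),0]); Z=np.array([0,0,1.])
def grasp(a,back=0,up=0,sgn=-1):
    a=np.radians(a); z=-np.cos(a)*Z-np.sin(a)*m; y=sgn*np.array([-0-m[1]*-1,-m[0],0]); y/=np.linalg.norm(y)
    R=np.c_[np.cross(y,z),y,z]; return R,POTC+z*(.017-back)+Z*up
def delta(s,R,p):
    R0=Rn.from_rotvec(s["tcp_rot"]); t=np.degrees((R0.inv()*Rn.from_matrix(R)).as_rotvec()); d=R0.inv().apply(p-np.array(s["ee_pos"]))*100
    return t.round(1),d.round(2)
E
python3 - <<'E'
from h import *
from cell import monitor,imaging
s=monitor.state(); t=imaging.snapshot("top")
print("lid",unproj(t,[[212.5,188]],.1),"bowl",unproj(t,[[134.5,215]],.13),"crate",unproj(t,[[107,167],[422,148],[438,269],[107,292]],.09).round(3).tolist())
for sg in(-1,1):
  for a in(0,40): R,p=grasp(a,.1,sgn=sg); print(sg,a,p.round(3),R.round(2).tolist(),delta(s,R,p))
E
```

```text
lid [[0.63704304 0.13989574 0.1       ]] bowl [[0.56147483 0.3359306  0.13      ]] crate [[0.706, 0.427, 0.09], [0.74, -0.432, 0.09], [0.408, -0.442, 0.09], [0.371, 0.41, 0.09]]
-1 0 [0.514 0.052 0.196] [[0.85, -0.53, 0.0], [-0.53, -0.85, -0.0], [0.0, -0.0, -1.0]] (array([ 0. , -0. , 52.3]), array([ 49.93, -49.28,   3.53]))
-1 40 [0.469 0.08  0.177] [[0.65, -0.53, 0.55], [-0.4, -0.85, -0.34], [0.64, -0.0, -0.77]] (array([-18.2,  37.1,  50.1]), array([ 46.66, -53.5 ,   5.47]))
1 0 [0.514 0.052 0.196] [[-0.85, 0.53, 0.0], [0.53, 0.85, -0.0], [-0.0, 0.0, -1.0]] (array([   0. ,    0. , -127.7]), array([ 49.93, -49.28,   3.53]))
1 40 [0.469 0.08  0.177] [[-0.65, 0.53, 0.55], [0.4, 0.85, -0.34], [-0.64, 0.0, -0.77]] (array([ -44.2,  -21.7, -121.5]), array([ 46.66, -53.5 ,   5.47]))
```

Emit:
{"fn": "jog_arm", "kwargs": {"moves": "0 0 0 4 -5 -5 0.25; 0 0 10 9 -10 -8 0.25; -18 37 50 46.7 -53.5 -5 0.25; -18 37 50 46.7 -53.5 -5 0.25; -18 37 50 46.7 -53.5 -5 0.25; -18 37 50 46.7 -53.5 -5 0.25; -18 37 50 46.7 -53.5 -5 0.25; -18 37 50 46.7 -53.5 -5 0.25; -18 37 50 46.7 -53.5 -5 0.25; -18 37 50 46.7 -53.5 -5 0.25; -18 37 50 46.7 -53.5 -5 0.25; -18 37 50 46.7 -53.5 -5 0.25", "squeeze": 50}}

```text
time: 3.8
ee_pos: [0.4397, -0.1067, 0.2508]
tcp_rot: [2.689, -0.763, 0.959]
force: [1.0, 0.2, -1.1]
width: 0.0643
grasp_force: 0.0
```

```bash
cat > log.py <<'E'
from h import *
import json
from cell import monitor
s=monitor.state(); open("log.jsonl","a").write(json.dumps([np.array(s[k]).tolist() for k in("joints","ee_pos","tcp_rot")])+"\n")
print(round(s["time"],2),"q",np.round(s["joints"],3).tolist(),"p",np.round(s["ee_pos"],4).tolist(),"w",round(s["width"],4),"g",s["grasp_force"],"F",np.round(s["force"],1).tolist())
E
python3 log.py
python3 - <<'E'
from h import *
from cell import monitor
s=monitor.state()
for b in (.1,0): print(delta(s,*grasp(40,b)))
E
```

```text
3.8 q [0.075, -0.5, -0.209, 2.349, 0.458, 0.786, -2.505] p [0.4397, -0.1067, 0.2508] w 0.0643 g 0.0 F [1.0, 0.2, -1.1]
(array([0.2, 0.7, 0.1]), array([-10.36, -17.38,   1.04]))
(array([0.2, 0.7, 0.1]), array([-10.24, -17.4 ,  11.04]))
```

```bash
cat > kin.py <<'E'
from h import *
import itertools,json
from scipy.optimize import least_squares
rz=lambda a:Rn.from_euler("z",a); ry=lambda a:Rn.from_euler("y",a)
q0=[1.189,0.332,-0.065,1.46,0.022,1.35,-0.088]
D=[[q0,[.2195,-.5852,.2314],[3.09101,.56054,.0001]]]+[json.loads(l) for l in open("log.jsonl")]
def fk(q,L,S,c0,c7):
    A=rz(S[0]*q[0]+c0); p=np.array([0,0,L[0]])
    A=A*ry(q[1])*rz(S[1]*q[2]); p=p+A.apply([L[4],L[6],L[1]])
    A=A*ry(q[3])*rz(S[2]*q[4]); p=p+A.apply([L[5],L[7],L[2]])
    A=A*ry(q[5]); p=p+A.apply([L[8],0,0]); A=A*rz(S[3]*q[6]+c7); p=p+A.apply([0,0,L[3]]); return A,p
def fit():
    best=None
    for S in itertools.product((1,-1),repeat=4):
        for k0 in range(4):
            for k in range(4):
                e=max((fk(q,np.zeros(9),S,k0*np.pi/2,k*np.pi/2)[0].inv()*Rn.from_rotvec(r)).magnitude() for q,p,r in D)
                if best is None or e<best[0]: best=(e,S,k0*np.pi/2,k*np.pi/2)
    e,S,c0,c7=best
    f=lambda L:np.r_[np.concatenate([fk(q,L,S,c0,c7)[1]-p for q,p,r in D]),.01*(L-[.3,.35,.35,.25,0,0,0,0,0])*[.1,.1,.1,.1,1,1,1,1,1]]
    r=least_squares(f,[.3,.35,.35,.25,0,0,0,0,0]); return best,r.x,max(abs(f(r.x)[:3*len(D)]))
if __name__=="__main__": b,L,e=fit(); print(b,L.round(4),e)
E
python3 kin.py
```

```text
(0.0013197543454314378, (-1, -1, -1, -1), 0.0, 1.5707963267948966) [ 0.2523  0.4535  0.5018  0.3388 -0.008   0.0032 -0.0256 -0.0201  0.0063] 1.573547423722177e-06
```

Run:
```python
from h import *
from cell import monitor
s=monitor.state()
R,p=grasp(0,.15,sgn=1); print(p,delta(s,R,p))
R,p=grasp(0,.15,sgn=-1); print(p,delta(s,R,p))
```

```text
[0.5139 0.0515 0.246 ] (array([  60.5,    0.3, -169.5]), array([ -1.84, -17.36,  -0.95]))
[0.5139 0.0515 0.246 ] (array([  0.2, -39.3,   0. ]), array([ -1.84, -17.36,  -0.95]))
```

Emit:
{"fn": "jog_arm", "kwargs": {"moves": "0 -20 0 -2 -8 -3 0.25; 0 -39 0 -2 -17 -5 0.25; 0 -39 0 -2 -17.4 -6 0.25; 0 -39 0 -2 -17.4 -6 0.25; 0 -39 0 -2 -17.4 -6 0.25"}}

```text
time: 4.42
ee_pos: [0.4865, 0.0683, 0.2829]
tcp_rot: [3.017, -0.857, 0.001]
force: [-0.2, -0.8, -0.5]
width: 0.0641
grasp_force: 0.0
```

```bash
python3 log.py; python3 kin.py
```

```text
4.42 q [-0.044, 0.024, -0.194, 1.713, 0.009, 1.407, -2.365] p [0.4865, 0.0683, 0.2829] w 0.0641 g 0.0 F [-0.2, -0.8, -0.5]
(0.0013197543454314378, (-1, -1, -1, -1), 0.0, 1.5707963267948966) [ 0.2482  0.457   0.5028  0.3423 -0.004  -0.0027 -0.0252 -0.0202  0.0135] 0.00023607555380061873
```

Emit:
{"fn": "jog_arm", "kwargs": {"moves": "0 0 -10 0 0 0 0.25; 0 0 -20 0 0 0 0.25; 0 0 -30 0 0 0 0.25; 0 0 -40 0 0 0 0.25; 0 0 -50 0 0 0 0.25; 0 0 -60 0 0 0 0.25; 0 0 -70 0 0 0 0.25; 0 0 -80 0 0 0 0.25; 0 0 -90 0 0 0 0.25"}}

```text
time: 5.55
ee_pos: [0.4848, 0.0692, 0.2839]
tcp_rot: [2.731, 1.537, 0.0]
force: [-0.1, 0.5, 0.1]
width: 0.0641
grasp_force: 0.0
```

```bash
python3 log.py; python3 kin.py
```

```text
5.55 q [-0.03, 0.017, -0.212, 1.717, 0.011, 1.405, -0.79] p [0.4848, 0.0692, 0.2839] w 0.0641 g 0.0 F [-0.1, 0.5, 0.1]
(0.0013197543454314378, (-1, -1, -1, -1), 0.0, 1.5707963267948966) [ 0.2479  0.4575  0.5037  0.3425 -0.0042 -0.0029 -0.0237 -0.0217  0.0144] 0.00031256105850394067
```

```bash
cat > ik.py <<'E'
from kin import *
_b,_L,_=fit()
LO=np.array([-2.6,-.5,-1.47,.16,-1.27,.06,-2.6])+.05; HI=np.array([2.6,2.12,1.34,2.42,4.41,2.06,2.6])-.05
FK=lambda q:fk(q,_L,*_b[1:])
def ik(R,p,qs=None,n=12,seed=0):
    T=Rn.from_matrix(R); g=np.random.default_rng(seed); out=[]
    def f(q): A,x=FK(q); return np.r_[(x-p)*10,(T.inv()*A).as_rotvec()*3,.002*((q-(qs if qs is not None else (LO+HI)/2)))]
    for i in range(n):
        s=qs if (i==0 and qs is not None) else g.uniform(LO,HI)
        r=least_squares(f,np.clip(s,LO+1e-6,HI-1e-6),bounds=(LO,HI)); A,x=FK(r.x)
        out.append((np.linalg.norm(x-p)*1e3+np.degrees((T.inv()*A).magnitude()),r.x))
    return out
DQ=np.array([.567,-.227,-1.428])
def potpose(pick,x=-.086,z=.085,dq=DQ):
    d=np.array([np.cos(dq[2]),np.sin(dq[2]),0]); 
    if pick: X=m; c=POTC; up=Z
    else: X=Z; c=np.array([dq[0],dq[1],.09])+d*x+Z*z; up=-d
    return np.c_[X,np.cross(up,X),up],c
def final(a,sgn,**k):
    R,p=grasp(a,sgn=sgn); Rp,cp=potpose(True); Rf,cf=potpose(False,**k); M=Rf@Rp.T; return M@R,M@(p-cp)+cf
if __name__=="__main__":
    q=np.array(D[-1][0])
    for sg in(1,-1):
        for a in(0,20,30,40,50,60,70):
            row=[]
            for nm,(R,p) in(("pick",grasp(a,sgn=sg)),("pre",grasp(a,.08,sgn=sg)),("fin",final(a,sg)),("finup",final(a,sg,x=-.14))):
                o=[x for x in ik(R,p,q,n=6)]; b=min(o,key=lambda t:(t[0]>1)*100+t[0]*(t[0]>1)+abs(t[1]-q).max()); row.append(f"{nm} {b[0]:.1f} {b[1].round(2).tolist()}")
            print(sg,a,*row,sep="\n   ")
E
python3 ik.py
```

```text
1
   0
   pick 0.0 [0.15, 0.23, -0.37, 1.9, 0.1, 1.04, 0.75]
   pre 0.0 [0.09, 0.14, -0.3, 1.81, 0.05, 1.2, 0.79]
   fin 0.0 [-0.35, 0.7, -0.04, 1.96, 1.37, 1.7, 2.04]
   finup 0.0 [-0.39, 0.72, -0.11, 1.92, 1.31, 1.79, 2.03]
1
   20
   pick 0.0 [-0.06, 0.07, -0.31, 2.12, 0.43, 0.78, 0.36]
   pre 0.0 [-0.14, -0.06, -0.26, 2.08, 0.33, 0.95, 0.44]
   fin 0.0 [-0.18, 0.49, -0.21, 1.97, 1.25, 1.51, 2.22]
   finup 0.0 [-0.22, 0.52, -0.28, 1.94, 1.19, 1.59, 2.19]
1
   30
   pick 0.0 [-0.14, 0.04, -0.33, 2.23, 0.72, 0.72, 0.03]
   pre 0.0 [-0.21, -0.12, -0.33, 2.2, 0.56, 0.88, 0.15]
   fin 0.0 [-0.08, 0.4, -0.29, 1.96, 1.15, 1.41, 2.33]
   finup 0.0 [-0.12, 0.43, -0.35, 1.94, 1.1, 1.49, 2.29]
1
   40
   pick 0.0 [-0.2, 0.04, -0.37, 2.33, 1.06, 0.74, -0.35]
   pre 0.0 [-0.24, -0.13, -0.43, 2.32, 0.83, 0.87, -0.19]
   fin 0.0 [0.03, 0.33, -0.34, 1.94, 1.02, 1.31, 2.47]
   finup 0.0 [-0.02, 0.35, -0.4, 1.93, 0.99, 1.38, 2.41]
1
   50
   pick 4.9 [-1.85, 0.43, 1.29, 2.37, 0.93, 0.49, -0.45]
   pre 8.2 [0.71, -0.35, -1.42, 2.37, 0.75, 0.73, -0.28]
   fin 0.0 [0.56, 0.36, -0.88, 1.92, 1.0, 1.34, 
[... 1482 characters left out ...]
50
   pick 6.6 [-1.66, 0.24, 1.05, 2.37, 1.15, 0.66, 2.55]
   pre 10.7 [-2.1, -0.18, 1.23, 2.37, 1.2, 1.15, 2.55]
   fin 0.0 [-0.07, 0.26, -0.15, 1.91, 0.81, 1.18, -0.47]
   finup 0.0 [-0.14, 0.27, -0.19, 1.9, 0.79, 1.24, -0.55]
-1
   60
   pick 15.3 [-1.88, 0.79, 1.26, 2.37, 0.83, 0.39, 2.55]
   pre 21.9 [-2.12, 0.49, 1.29, 2.37, 0.87, 0.77, 2.54]
   fin 0.0 [0.01, 0.23, -0.15, 1.87, 0.62, 1.13, -0.29]
   finup 0.0 [-0.05, 0.23, -0.19, 1.87, 0.62, 1.18, -0.37]
-1
   70
   pick 19.8 [0.45, 1.06, -1.31, 2.37, 2.13, 2.01, 2.29]
   pre 25.2 [-2.15, 0.99, 1.24, 2.37, 0.56, 0.59, 2.55]
   fin 0.0 [0.1, 0.22, -0.14, 1.81, 0.43, 1.11, -0.09]
   finup 0.0 [0.04, 0.21, -0.18, 1.83, 0.43, 1.14, -0.18]
```

Run:
```python
from h import *
from cell import monitor
s=monitor.state()
for b in(.09,0): print(delta(s,*grasp(20,b,sgn=1)))
```

```text
(array([-15.5, -15.3, -88.6]), array([ 0.06,  0.84, 10.24]))
(array([-15.5, -15.3, -88.6]), array([ 0.06,  3.86, 18.72]))
```

Emit:
{"fn": "jog_arm", "kwargs": {"moves": "-1.5 -1.5 -9 0 0 2 0.25; -3 -3 -18 0 0 4 0.25; -5 -5 -28 0 0 6 0.25; -6.5 -6.5 -38 0 0 8 0.25; -8.5 -8.5 -48 0 0 9 0.25; -10 -10 -58 0 0 10 0.25; -12 -12 -68 0 0.4 10 0.25; -14 -14 -78 0 0.8 10.2 0.25; -15.5 -15.3 -88.6 0.06 0.84 10.2 0.25; -15.5 -15.3 -88.6 0.06 0.84 10.2 0.25; -15.5 -15.3 -88.6 0.06 0.84 10.2 0.25"}}

```text
time: 6.92
ee_pos: [0.4929, 0.065, 0.1822]
tcp_rot: [0.778, 2.694, -0.135]
force: [0.5, 1.1, 0.4]
width: 0.064
grasp_force: 0.0
```

```bash
python3 log.py
python3 - <<'E'
from h import *
from cell import monitor,imaging
s=monitor.state(); print(delta(s,*grasp(20,0,sgn=1)))
p=imaging.snapshot("side"); c=p["color"][120:320,160:420,::-1]; cv2.imwrite("pics/pre.png",cv2.resize(c,None,fx=3,fy=3)[:600])
E
```

```text
6.92 q [-0.104, -0.066, -0.304, 2.058, 0.323, 0.97, 0.439] p [0.4929, 0.065, 0.1822] w 0.064 g 0.0 F [0.5, 1.1, 0.4]
(array([-0.1, -0.1, -0.5]), array([ 0.01, -0.03,  9.06]))
```

View pics/pre.png

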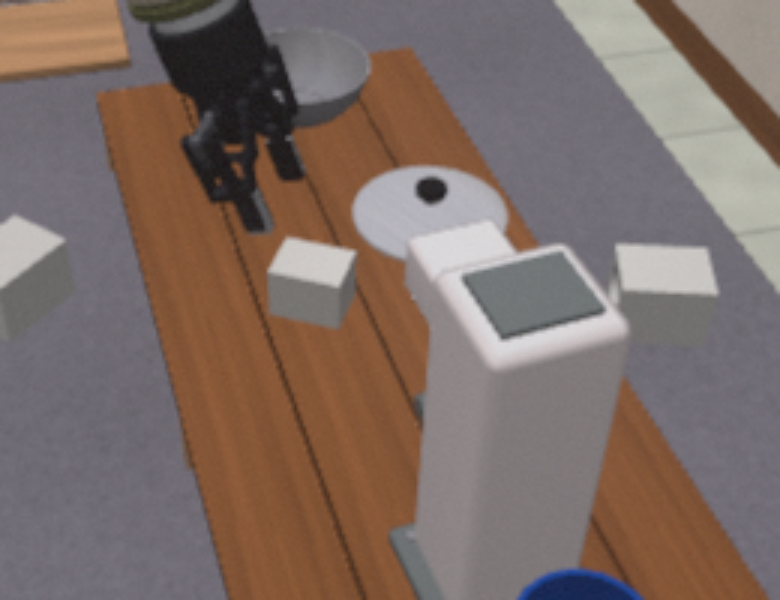

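The gripper (crop 240,150) is lined up above and behind the pot (crop 312,282), with the fingers on either side of its axis. I'll approach and close.

Emit:
{"fn": "jog_arm", "kwargs": {"moves": "0 0 0 0 0 3 0.25; 0 0 0 0 0 6 0.25; 0 0 0 0 0 8 0.25; 0 0 0 0 0 9 0.25; 0 0 0 0 0 9 0.25; 0 0 0 0 0 9 0.6; 0 0 0 0 0 9 0.9; 0 0 0 0 0 9 0.9; 0 0 0 0 0 9 0.9; 0 0 0 0 0 9 0.9", "squeeze": 50}}

```text
time: 8.22
ee_pos: [0.5195, 0.0493, 0.0981]
tcp_rot: [0.773, 2.696, -0.134]
force: [-3.7, 1.9, 6.0]
width: 0.0454
grasp_force: 52.4
```

```bash
python3 log.py
```

```text
8.22 q [-0.09, 0.089, -0.282, 2.103, 0.431, 0.785, 0.363] p [0.5195, 0.0493, 0.0981] w 0.0454 g 52.388538122177124 F [-3.7, 1.9, 6.0]
```

Run:
```python
from ik import *
from cell import monitor
s=monitor.state(); q=np.array(s["joints"]); R0=Rn.from_rotvec(s["tcp_rot"]); p0=np.array(s["ee_pos"])
print("model err",np.linalg.norm(FK(q)[1]-p0)*1e3)
qa=ik(R0.as_matrix(),p0+[0,0,.17],q,n=1)[0]; R,p=final(20,1,x=-.18,z=.13); qb=ik(R,p,qa[1],n=1)[0]
print(qa,qb,p.round(3)); print("up in tool cm",R0.inv().apply([0,0,17]).round(2))
def rows(qs,base):
    A0,x0=FK(base); o=[]
    for v in qs:
        A,x=FK(v); o.append(" ".join(f"{k:.1f}" for k in np.r_[np.degrees((A0.inv()*A).as_rotvec()),A0.inv().apply(x-x0)*100])+" 0.9"); 
    print("; ".join(o))
n=18; path=[qa[1]+(qb[1]-qa[1])*i/n for i in range(n+1)]
for v in path[::3]: print(FK(v)[1].round(3), (FK(v)[0].as_matrix()[:,2]).round(2))
rows(path[1:10],path[0]); rows(path[10:],path[9])
```

```text
model err 0.565151242861172
(np.float64(7.425770737220692e-05), array([-0.09027391, -0.09122995, -0.25643269,  1.89310058,  0.27426189,
        1.13174156,  0.57264011])) (np.float64(0.00022292822800773357), array([-0.37260639,  0.46134038, -0.24567104,  1.82339028,  1.09355829,
        1.72353502,  2.29784448])) [ 0.544 -0.065  0.214]
up in tool cm [ -5.79   0.02 -15.98]
[0.519 0.049 0.268] [ 0.29 -0.18 -0.94]
[0.511 0.021 0.235] [ 0.19 -0.33 -0.93]
[ 0.506 -0.008  0.214] [ 0.12 -0.48 -0.87]
[ 0.507 -0.034  0.202] [ 0.08 -0.62 -0.78]
[ 0.514 -0.053  0.2  ] [ 0.07 -0.75 -0.65]
[ 0.526 -0.064  0.205] [ 0.09 -0.86 -0.51]
[ 0.544 -0.065  0.214] [ 0.13 -0.93 -0.34]
3.4 0.4 -7.7 0.2 -1.0 1.2 0.9; 6.7 1.1 -15.4 0.4 -2.0 2.3 0.9; 10.1 2.0 -23.1 0.4 -2.9 3.4 0.9; 13.4 3.1 -30.7 0.4 -3.9 4.3 0.9; 16.6 4.4 -38.3 0.3 -4.8 5.1 0.9; 19.9 6.0 -45.9 0.1 -5.6 5.8 0.9; 23.1 7.8 -53.3 -0.2 -6.4 6.4 0.9; 26.4 9.8 -60.7 -0.5 -7.1 6.9 0.9; 29.6 12.1 -68.0 -0.9 -7.7 7.3 0.9
2.6 2.3 -7.5 0.1 -0.5 0.6 0.9; 5.0 4.7 -14.9 0.2 -1.0 1.1 0.9; 7.3 7.3 -22.2 0.2 -1.5 1.4 0.9; 9.5 10.1 -29.4 0.1 -2.0 1.7 0.9; 11.5 13.1 -36.6 -0.0 -2.6 1.8 0.9; 13.4 16.3 -43.6 -0.3 -3.1 1.9 0.9; 15.2 19.7 -50.5 -0.6 -3.6 1.8 0.9; 16.8 23.3 -57.2 -1.0 -4.1 1.6 0.9; 18.3 27.1 -63.8 -1.5 -4.6 1.3 0.9
```

Emit:
{"fn": "jog_arm", "kwargs": {"moves": "0 0 0 -1 0 -3 0.9; 0 0 0 -3 0 -8 0.9; 0 0 0 -5 0 -13.5 0.9; 0 0 0 -5.8 0 -16 0.9; 0 0 0 -5.8 0 -16 0.9"}}

```text
time: 8.85
ee_pos: [0.5198, 0.049, 0.2691]
tcp_rot: [0.773, 2.694, -0.133]
force: [1.8, 0.1, -2.6]
width: 0.0459
grasp_force: 52.3
```

Emit:
{"fn": "jog_arm", "kwargs": {"moves": "3.4 0.4 -7.7 0.2 -1.0 1.2 0.9; 6.7 1.1 -15.4 0.4 -2.0 2.3 0.9; 10.1 2.0 -23.1 0.4 -2.9 3.4 0.9; 13.4 3.1 -30.7 0.4 -3.9 4.3 0.9; 16.6 4.4 -38.3 0.3 -4.8 5.1 0.9; 19.9 6.0 -45.9 0.1 -5.6 5.8 0.9; 23.1 7.8 -53.3 -0.2 -6.4 6.4 0.9; 26.4 9.8 -60.7 -0.5 -7.1 6.9 0.9; 29.6 12.1 -68.0 -0.9 -7.7 7.3 0.9"}}

```text
time: 9.98
ee_pos: [0.5057, -0.0346, 0.1995]
tcp_rot: [0.806, -2.744, 1.003]
force: [0.3, 0.1, -2.9]
width: 0.0455
grasp_force: 52.1
```

Emit:
{"fn": "jog_arm", "kwargs": {"moves": "2.6 2.3 -7.5 0.1 -0.5 0.6 0.9; 5.0 4.7 -14.9 0.2 -1.0 1.1 0.9; 7.3 7.3 -22.2 0.2 -1.5 1.4 0.9; 9.5 10.1 -29.4 0.1 -2.0 1.7 0.9; 11.5 13.1 -36.6 0 -2.6 1.8 0.9; 13.4 16.3 -43.6 -0.3 -3.1 1.9 0.9; 15.2 19.7 -50.5 -0.6 -3.6 1.8 0.9; 16.8 23.3 -57.2 -1.0 -4.1 1.6 0.9; 18.3 27.1 -63.8 -1.5 -4.6 1.3 0.9; 18.3 27.1 -63.8 -1.5 -4.6 1.3 0.9; 18.3 27.1 -63.8 -1.5 -4.6 1.3 0.9; 18.3 27.1 -63.8 -1.5 -4.6 1.3 0.9"}}

```text
time: 11.48
ee_pos: [0.5438, -0.0656, 0.2137]
tcp_rot: [1.585, -1.373, 1.108]
force: [0.7, -0.4, -2.3]
width: 0.0454
grasp_force: 52.2
```

```bash
python3 log.py
python3 - <<'E'
from fit import *
from ik import final,delta
from cell import monitor
s=monitor.state(); print(delta(s,*final(20,1,x=-.18,z=.13)))
q=[.567,-.227,-1.428]; ims=[]
for n,b in(("side",(220,140,400,340)),("top",(220,130,400,290))):
    p=imaging.snapshot(n); c=p["color"][:,:,::-1].copy()
    k=3 ; g=cv2.resize(c,None,fx=k,fy=k,interpolation=cv2.INTER_CUBIC)
    for B in DISP:
        uv=((proj(p,pose(B,q,.09))+.5)*k).astype(np.int32)
        for i in range(8):
            for j in range(i):
                if bin(i^j).count("1")==1: cv2.line(g,tuple(map(int,uv[i])),tuple(map(int,uv[j])),(0,255,0),1)
    cv2.imwrite(f"pics/ov_{n}.png",g[b[1]*k:b[3]*k,b[0]*k:b[2]*k])
E
```

```text
11.47 q [-0.267, 0.477, -0.34, 1.845, 1.137, 1.724, 2.272] p [0.5438, -0.0656, 0.2137] w 0.0454 g 52.246856689453125 F [0.7, -0.4, -2.3]
(array([0., 0., 0.]), array([ 0.02,  0.  , -0.11]))
```

View pics/ov_side.png

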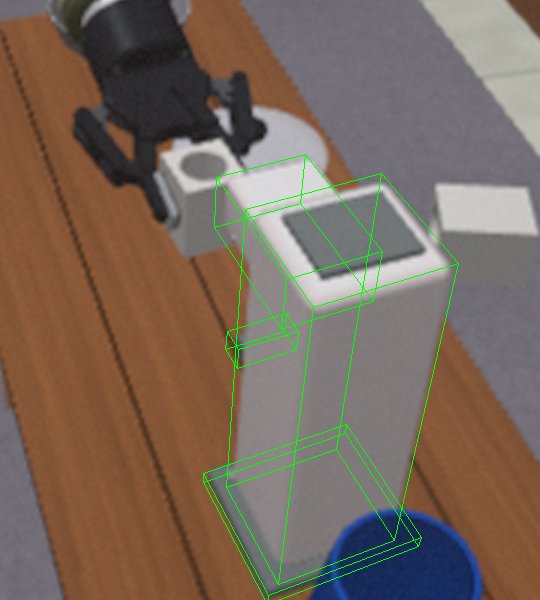

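View pics/ov_top.png

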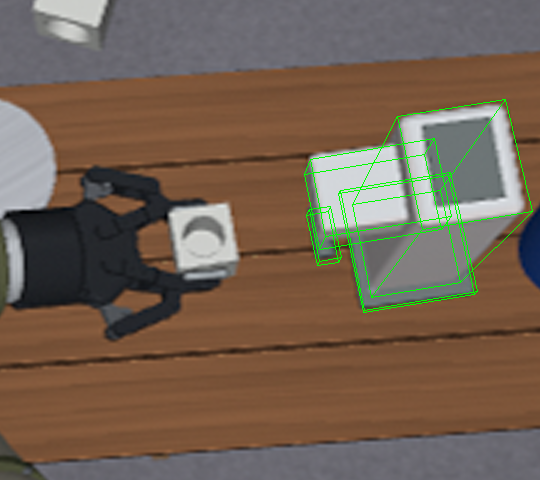

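The hole faces up (top 205,237; side 203,163) and the dispenser model nearly fits. I'll refine its yaw and position using both views, and check the held pot the same way.

Run:
```python
from fit import *
O={}
for n,pt in(("top",[(375,190),(345,195)]),("side",[(330,270),(310,240)])):
    p=imaging.snapshot(n)
    for th in("dispenser","lever"):
        for d in regions_of(th,p):
            x,y=pt[0]; print(n,th,round(d["confidence"],2),d["pixels"].sum(),np.round(d["bbox"]).tolist())
            if d["pixels"][y,x] and n not in O: O[n]=(p,d["pixels"].astype(np.float32))
for k in(["top"],["side"],["top","side"]):
    if all(i in O for i in k): print(k,fit([O[i] for i in k],DISP,[.567,-.227,-1.45],.09))
# manual points: column-top side edges (rounded corners excluded) -> corners from line intersections, top view crop/3+offset
t=imaging.snapshot("top"); uv=np.array([[398,117],[507,103],[524,212],[414,222]])/3+[220,130]-.5
c=unproj(t,uv,.34); print("coltop",c.round(4).tolist(),c.mean(0).round(4),[np.linalg.norm(c[i]-c[i-1]).round(4) for i in range(4)])
e=(c[1]-c[0]+c[2]-c[3]); print("yaw",np.arctan2(e[1],e[0])); y=np.arctan2(e[1],e[0]); print("origin",c.mean(0)-.01*np.array([np.cos(y),np.sin(y),0]))
h=np.array([[309,157],[307,160],[327,240],[404,148]])/3+[220,130]-.5; print("head",unproj(t,h,.31).round(4).tolist())
```

```text
top dispenser 0.66 3445 [324.0, 163.0, 399.0, 234.0]
side dispenser 0.63 7731 [287.0, 194.0, 369.0, 340.0]
['top'] (array([ 0.56794344, -0.2261443 , -1.44721562]), np.float64(0.06321340799331665))
['side'] (array([ 0.56594531, -0.22704666, -1.53317963]), np.float64(0.11336272954940796))
['top', 'side'] (array([ 0.56684019, -0.22559617, -1.47876555]), np.float64(0.19098341464996338))
coltop [[0.6047, -0.1913, 0.34], [0.6134, -0.271, 0.34], [0.5317, -0.2767, 0.34], [0.5263, -0.1978, 0.34]] [ 0.569  -0.2342  0.34  ] [np.float64(0.0787), np.float64(0.0802), np.float64(0.0819), np.float64(0.079)]
yaw -1.4820935887739202
origin [ 0.56813283 -0.22425488  0.34      ]
head [[0.585, -0.129, 0.31], [0.5828, -0.1274, 0.31], [0.5216, -0.1391, 0.31], [0.5903, -0.1997, 0.31]]
```

```bash
sed -i 's/^DQ=.*/DQ=np.array([.567,-.2255,-1.475])/' ik.py
python3 - <<'E'
from ik import *
from cell import monitor
s=monitor.state()
for x,z in((-.18,.085),(-.125,.085),(-.1,.085),(-.081,.085)):
    R,p=final(20,1,x=x,z=z); print(x,p.round(4),*delta(s,R,p))
E
```

```text
-0.18 [ 0.5513 -0.0622  0.1692] [-2.5 -0.   1. ] [-4.25 -0.78  1.33]
-0.125 [ 0.5566 -0.117   0.1692] [-2.5 -0.   1. ] [-2.38 -0.52  6.49]
-0.1 [ 0.559  -0.1419  0.1692] [-2.5 -0.   1. ] [-1.52 -0.4   8.84]
-0.081 [ 0.5608 -0.1608  0.1692] [-2.5 -0.   1. ] [-0.87 -0.31 10.62]
```

Emit:
{"fn": "jog_arm", "kwargs": {"moves": "-1 0 0.4 -1.5 -0.3 0.5 0.9; -2.5 0 1 -3 -0.6 1 0.9; -2.5 0 1 -4.2 -0.8 1.4 0.9; -2.5 0 1 -3.8 -0.7 2.8 0.9; -2.5 0 1 -3.2 -0.6 4.5 0.9; -2.5 0 1 -2.6 -0.5 6.0 0.9; -2.5 0 1 -2.4 -0.5 6.5 0.9; -2.5 0 1 -2.4 -0.5 6.5 0.9; -2.5 0 1 -2.4 -0.5 6.5 0.9"}}

```text
time: 13.05
ee_pos: [0.5565, -0.1163, 0.1689]
tcp_rot: [1.546, -1.402, 1.082]
force: [0.3, 0.6, -2.2]
width: 0.0457
grasp_force: 52.3
```

```bash
python3 log.py
python3 - <<'E'
from fit import *
from ik import *
s=monitor.state() if 0 else __import__("cell").monitor.state()
for x in(-.125,-.1,-.081):
    R,p=final(20,1,x=x); print(x,*delta(s,R,p))
ims=[]
for n,b in(("side",(235,130,370,280)),("top",(240,140,375,290))):
    p=imaging.snapshot(n); k=2.66; g=cv2.resize(p["color"][:,:,::-1],None,fx=k,fy=k,interpolation=cv2.INTER_CUBIC)
    Rf,cf=potpose(False,x=-.125); C=cf+box(-.03,.03,-.023,.023,-.023,.023)@Rf.T; uv=((proj(p,C)+.5)*k).astype(int)
    for i in range(8):
        for j in range(i):
            if bin(i^j).count("1")==1: cv2.line(g,tuple(map(int,uv[i])),tuple(map(int,uv[j])),(0,255,0),1)
    ims.append(g[int(b[1]*k):int(b[1]*k)+399,int(b[0]*k):int(b[0]*k)+359])
cv2.imwrite("pics/near.png",np.hstack(ims))
E
```

```text
13.05 q [-0.209, 0.552, -0.291, 1.846, 1.177, 1.651, 2.227] p [0.5565, -0.1163, 0.1689] w 0.0457 g 52.266531586647034 F [0.3, 0.6, -2.2]
-0.125 [-0.1  0.   0.1] [0.05 0.   0.05]
-0.1 [-0.1  0.   0.1] [0.9  0.01 2.4 ]
-0.081 [-0.1  0.   0.1] [1.55 0.01 4.19]
```

View pics/near.png

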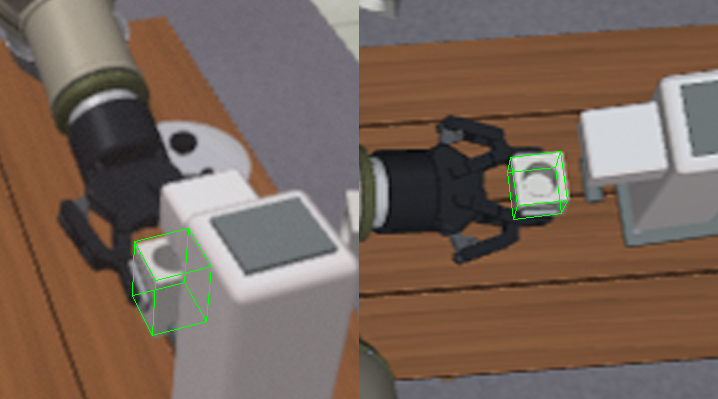

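Emit:
{"fn": "jog_arm", "kwargs": {"moves": "0 0 0 0.3 0 0.6 0.9; 0 0 0 0.5 0 1.2 0.9; 0 0 0 0.7 0 1.8 0.9; 0 0 0 0.9 0 2.4 0.9; 0 0 0 0.9 0 2.4 0.9; 0 0 0 0.9 0 2.4 0.9"}}

```text
time: 13.9
ee_pos: [0.5588, -0.1423, 0.1692]
tcp_rot: [1.545, -1.402, 1.081]
force: [-0.6, -0.1, -1.2]
width: 0.0456
grasp_force: 52.3
```

Emit:
{"fn": "jog_arm", "kwargs": {"moves": "0 0 0 0.1 0 0.3 0.9; 0 0 0 0.2 0 0.6 0.9; 0 0 0 0.3 0 0.9 0.9; 0 0 0 0.4 0 1.2 0.9; 0 0 0 0.4 0 1.2 0.9; 0 0 0 0.4 0 1.2 0.9"}}

```text
time: 14.65
ee_pos: [0.5602, -0.1549, 0.169]
tcp_rot: [1.545, -1.402, 1.082]
force: [1.0, 2.9, -0.9]
width: 0.0454
grasp_force: 52.6
```

```bash
python3 log.py
python3 - <<'E'
from ik import *
s=__import__("cell").monitor.state()
for x in(-.09,-.081): print(x,*delta(s,*final(20,1,x=x)))
E
```

```text
14.65 q [-0.162, 0.535, -0.266, 1.871, 1.214, 1.598, 2.246] p [0.5602, -0.1549, 0.169] w 0.0454 g 52.57816940546036 F [1.0, 2.9, -0.9]
-0.09 [-0.1 -0.   0. ] [-0.09  0.   -0.3 ]
-0.081 [-0.1 -0.   0. ] [0.22 0.   0.55]
```

Emit:
{"fn": "jog_arm", "kwargs": {"moves": "0 0 0 0.1 0 0.2 0.9; 0 0 0 0.1 0 0.4 0.9; 0 0 0 0.2 0 0.5 0.9; 0 0 0 0.2 0 0.5 0.9; 0 0 0 0.2 0 0.5 0.9; 0 0 0 0.2 0 0.5 0.9"}}

```text
time: 15.4
ee_pos: [0.5605, -0.1603, 0.1688]
tcp_rot: [1.545, -1.401, 1.081]
force: [0.5, 3.5, -4.3]
width: 0.0457
grasp_force: 52.6
```

```bash
python3 log.py
python3 - <<'E'
from fit import *
from ik import *
from cell import monitor
F=[];ims=[]
s=monitor.state()
d=-np.array([np.cos(DQ[2]),np.sin(DQ[2])]); Rf,cf=potpose(False); Rt,pt=final(20,1)
x=-.086-(np.array(s["ee_pos"])-pt)[:2]@d; print("pot x est",x)
for n,b in(("side",(235,150,370,300)),("top",(250,140,385,290))):
    for _ in range(8): p=imaging.snapshot(n); F.append(monitor.state()["force"])
    k=2.66
    g=cv2.resize(p["color"][:,:,::-1],None,fx=k,fy=k,interpolation=cv2.INTER_CUBIC); ims.append(g[int(b[1]*k):int(b[1]*k)+399,int(b[0]*k):int(b[0]*k)+359])
    for th in("bumper","lever"):
        for r in search_frame(th,p) if 0 else regions_of(th,p): print(n,th,r["confidence"],np.round(r["bbox"]).tolist())
print(np.mean(F,0)); cv2.imwrite("pics/push.png",np.hstack(ims))
E
```

```text
15.4 q [-0.156, 0.533, -0.262, 1.875, 1.219, 1.59, 2.249] p [0.5605, -0.1603, 0.1688] w 0.0457 g 52.64343559741974 F [0.5, 3.5, -4.3]
pot x est -0.08146244087484271
side bumper 0.57 [300.0, 175.0, 333.0, 196.0]
[-0.16670549  2.99683837 -4.12989461]
```

View pics/push.png

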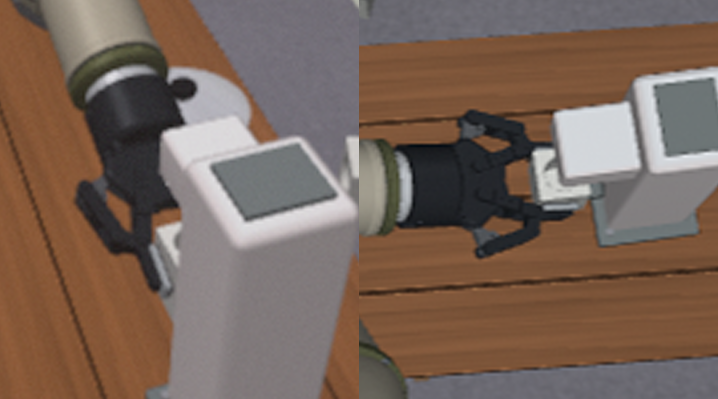

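Emit:
{"fn": "jog_arm", "kwargs": {"moves": "0 0 0 0 0 0.1 0.9; 0 0 0 0 0 0.1 0.9; 0 0 0 0 0 0.1 0.9; 0 0 0 0 0 0.1 0.9; 0 0 0 0 0 0.1 0.9; 0 0 0 0 0 0.1 0.9"}}

```text
time: 17.15
ee_pos: [0.5608, -0.1613, 0.1687]
tcp_rot: [1.545, -1.402, 1.082]
force: [-1.0, 3.6, -0.7]
width: 0.0459
grasp_force: 52.6
```

Run:
```python
from cell import monitor,imaging
import numpy as np
F=[]
for _ in range(16): imaging.snapshot("top"); F.append(monitor.state()["force"])
s=monitor.state();print(np.mean(F,0),s["ee_pos"],s["grasp_force"],s["time"])
```

```text
[-0.55360764  3.76275421 -0.55160188] [ 0.56072253 -0.1613305   0.16866066] 52.61710345745087 17.95
```

```bash
python3 -c "
from cell import workorder; print(workorder.hand_in())"
```

```text
the job is handed in; nothing more can be done
None
```

I handed the job in at about 18 s. The pot is gripped mouth-up under the spout, pushing the lever back an estimated 0.26–0.3 rad against the 0.2 needed; that angle comes from geometry and a push of about 3.5 N, and hand-in returned no verdict.

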